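Push a stuck tube block up out of its nest from below

TASK

The metal tube block sits flush in its recess in the raised nest, with no edge to grip. Take the C-shaped push-out tool, feel gently with its prong from underneath for the hidden access hole, and push the block up until the spring catches hold it raised when the tool is lowered away. Stand the tool upright on the worktop clear of the nest, then lift the block out and set it down (do not drop it) flat inside the clear slide tray, wells upward and squarely along the tray.

Things in the scene. Friction and masses are not known exactly. Their poses are not given: they have to be found in the camera images.
- nest: Fixed raised metal nest. Deck 92 mm (x) by 160 mm (y), top 123 mm above the worktop, on two end legs with 136 mm clear between them (feet to 98 mm either side); open underneath from -x, the robot's side, and +x. Origin: on the worktop under the deck's middle; x across, y along, z up. Recess in the deck, centred: 52 mm (x) by 92 mm (y), with a strip as its floor.
- strip_under (a point): Point on the underside of the recess's floor strip, 68 mm above the worktop, below the recess's centre (not the hole). Strip 6 mm thick, top at 74 mm. Its one round access hole, 16 mm wide, lies on the nest's x = 0 line at an unknown y from -15 to +15 mm, hidden from above: feel from below. A prong on the strip stops at 68 mm; in the hole it meets the block at 74 mm.
- catch_level (a point): Centre of the recess at 98 mm above the worktop: the top of two spring catches in its end (y) walls. They rub on the block; raising it takes 5 to 20 N. When its underside passes this level they spring out 6 mm beneath it. Pushed off-centre it tilts, so raise the prong tip to about 107 mm; lowered, the block settles here, 23 mm proud of the deck.
- block: Loose aluminium tube block, 50 mm (x) by 90 mm (y) by 48 mm tall (z), six blind wells in its top, about 0.3 kg. Origin: centre of its underside. It starts in the nest's recess (1 mm clearance each side, axes as the nest's), standing on the strip, its top 1 mm below the deck. Once raised it can be gripped across its 50 mm width.
- tool: Loose C-shaped steel push-out tool, 0.3 kg, 208 mm tall, standing on its foot. Origin: on its underside, on the common vertical line of prong and grip (x = 0). Foot 10 mm thick, 36 mm wide (y), x = -82 to +16 mm. Column x = -78 to -66 mm. Upper arm from the column to x = +14 mm, 152 to 164 mm up. The C opens to its +x: it straddles the deck from the nest's -x side, column outside.
- prong_tip (a point): Tip of the tool's prong: a round bar 10 mm thick with a domed end, straight up from the foot, tip 54 mm above the tool's underside.
- tool_grip (a point): Middle of the tool's square grip post (24 by 24 mm, from 164 to 208 mm above the tool's underside), on top of the upper arm, directly above the prong. A tall analyser stands on the worktop left of the tool (x from 0.42, y from 0.52 on in the world): keep the arm clear of it.
- tray: Loose clear slide tray, 120 mm (its x) by 88 mm (its y), 18 mm high; inside 114 by 83 mm, floor 4 mm thick. Origin: centre of its underside. A microscope 430 mm tall stands on the worktop behind and to the right (from about x = 0.5 on, y -0.23 to -0.02 in the world): keep the arm clear of it.
Not all that is in view belongs to the job. What is shaped like the tool but orange is not meant.

How it is judged:
By the outcome, as a careful person would: the job done as asked, in the order asked, and still so for the second after the job is handed in, with the robot touching nothing.
It also fails if it takes over 64 s, if anything falls off the work surface, if the arm or the gripper's body presses on something with over 40 N, if the wrist force passes 120 N, or if a joint passes its speed limit or range.

ROBOT

A 6-joint arm with a two-finger parallel gripper is mounted at the origin on a cart in front of the work surface, level with it; the furniture and walls round the work are solid. World frame = base frame: x ahead of the robot, y to its left, z up, the work surface at z = 0. Lengths are in m, angles in rad, forces in N, time in s.
With the tool pointing down it reaches from about 0.275 to 0.775 m from the base axis. Payload 14.6 kg.
Tool frame: the origin (TCP) lies on the front face of the gripper's body, between the roots of the fingers; the fingertips stand 73 mm ahead of it and the grasp point (between the pads) lies 54 mm ahead of it; z points along the fingers, y is the line along which they close (so a half turn about z gives the same grasp; the last joint's range is limited). The gripper opens to 85 mm and grips with 20 to 120 N. Pads are 22 mm wide; open, the fingers measure 114 mm over their backs; the gripper's body (76 mm by 85 mm) begins 54 mm behind the grasp point. The pads swing forward as they close: fully open they stand 13 mm farther back than shut.
Start: joints at [1.124, 0.263, -0.048, 1.259, 0, 1.415], TCP at [0.151, 0.503, 0.304] pointing down, gripper open.
Joint ranges: [-2.65, 2.65], [-0.89, 1.7], [-1.18, 1.37], [-2.13, 2.11], [-1.35, 1.29], [-3.14, 3.14]. Speed limits (rad/s): [1.89, 1.89, 2.57, 2.79, 3.14, 3.14].

INTERFACE

Orientations are given as a unit quaternion [x, y, z, w].
In Python, from workcell import bot gives the robot as it stands. The module is installed in compiled form; this text tells all that it offers.
- The arm moves only by the shell command python3 -m handwheel 'ROWS' [FORCE]. ROWS is JSON, a list of rows, each a list of 5 numbers: the opening, from 0 (shut) to 1 (fully open), then the shift along the tool's x, y, z in mm, then the turn about the tool's z in rad. A call has 1 to 12 rows; each row is the pose to reach, as a shift and turn from the pose commanded when the call began, along the tool's axes at that moment; what a row does not reach only later rows make up. A row lasts 1/8 s, in which the tool goes at most 62.5 mm and 10.7 degrees, less where a joint would pass 70% of its speed; a pose out of reach is approached as far as the arm can. A call with a gripper value outside its range is refused whole. The fingers move at their own pace and stop on an object; FORCE is the grip in N (left out, the last holds). Time passes only in rows, so rows that repeat a pose let the fingers close. It gives the time, the measured TCP pose, the force, the opening and the grip force at its end, in the units of the state.
- bot.observe(): the state, without advancing time (a new reading comes with each control period).
- bot.camera(name): name is "side" or "top"; returns the picture (480x640x3 uint8, blue, green, red); there is no depth.
- bot.camera_info(name): a dict with "mtx" (3x3 intrinsics, pixels), "T" (4x4, takes a point from camera to world coordinates). Camera axes: x right, y up, looking along -z (the intrinsics and any distortion apply to the point x, -y, -z); pixel columns grow to the right and rows downward; lengths in m; the calibration is good to about 2 mm. A picture is of the moment at which its call begins. camera_info takes no time and is no camera call.
- bot.job_done(): hands the job in; it is judged then, once.
The state is a dict: "time": time; "joint_positions": joint angles; "qvel": joint speeds; "tau": joint torques, N m; "eef_pos": TCP position; "ee_rot": TCP orientation; "wrist_force": force on the tool from outside, world axes, zero at the start; "torque": the same for the moment, N m; "width": finger opening in m; "grip_force": force on a finger pad.
Only numpy, scipy, OpenCV 4.12 (cv2) and the standard library are available. Lean on these libraries where they do the work, as an engineer would, in place of code of your own. Each camera call takes 0.05 s, during which the arm holds its last target. There are 200 camera calls.

## Working session

There is one attempt and no reset: what is moved stays moved. The work goes in short steps, Python scripts to look and compute and a shell command to move; the robot and the scene stay as the last step left them, time stands still between calls to the robot, and variables do not carry over. Pictures are saved under pics/ and viewed, at most 13 in all, crops included, and the job is handed in when it is done.

```bash
mkdir -p pics; python3 - <<'E'
from workcell import bot
import cv2
for n in("side","top"):
    cv2.imwrite(f"pics/{n}0.png",bot.camera(n)); i=bot.camera_info(n); print(n,i)
s=bot.observe(); print(s)
E
```

```text
side {'mtx': array([[487.19560639,   0.        , 316.00717628],
       [  0.        , 487.19560639, 239.09279015],
       [  0.        ,   0.        ,   1.        ]]), 'T': array([[ 0.95933241,  0.14147411, -0.24426706,  0.23438874],
       [-0.28220026,  0.46025864, -0.84173927, -0.55931729],
       [-0.00665829,  0.87643999,  0.48146506,  0.60618422],
       [ 0.        ,  0.        ,  0.        ,  1.        ]])}
top {'mtx': array([[527.12183288,   0.        , 312.21982847],
       [  0.        , 527.12183288, 233.91120187],
       [  0.        ,   0.        ,   1.        ]]), 'T': array([[-0.01337654,  0.99679305, -0.07889661,  0.37219213],
       [-0.99990031, -0.01369138, -0.00345091,  0.2292115 ],
       [-0.00452005,  0.07884258,  0.99687683,  1.16677011],
       [ 0.        ,  0.        ,  0.        ,  1.        ]])}
{'time': 0.1, 'joint_positions': array([ 1.12368474e+00,  2.63480508e-01, -4.88682777e-02,  1.25940481e+00,
       -3.57454960e-05,  1.41551577e+00]), 'qvel': array([-0.00046212, -0.00074227,  0.003578  , -0.00030993,  0.00061593,
        0.00207851]), 'tau': array([ 1.27912863e-03, -6.38572240e+01,  3.85067689e+01,  9.83417442e-03,
       -1.75592563e-04,  1.05339345e-05]), 'eef_pos': array([0.15096992, 0.50263781, 0.30347225]), 'ee_rot': array([ 1.45398249e-01,  9.89373094e-01, -4.62390797e-04, -1.24925170e-04]), 'wrist_force': array([-1.39176427, -0.85252704,  0.07068719]), 'torque': array([-0.02600395, -0.00084125, -0.02920729]), 'grip_force': 0.0, 'width': 0.08537792597579871}
```

View pics/top0.png

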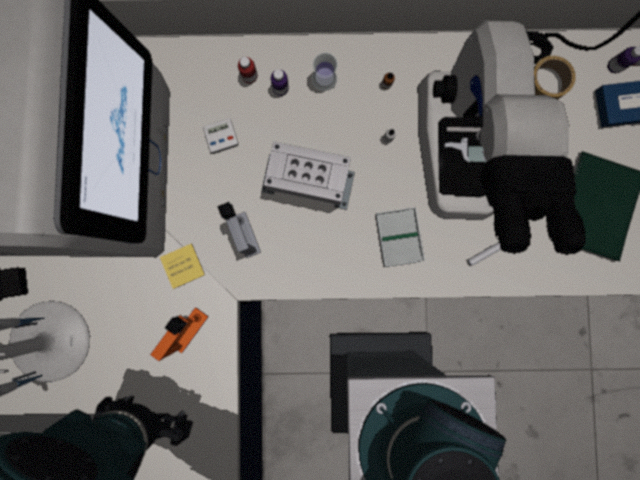

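View pics/side0.png

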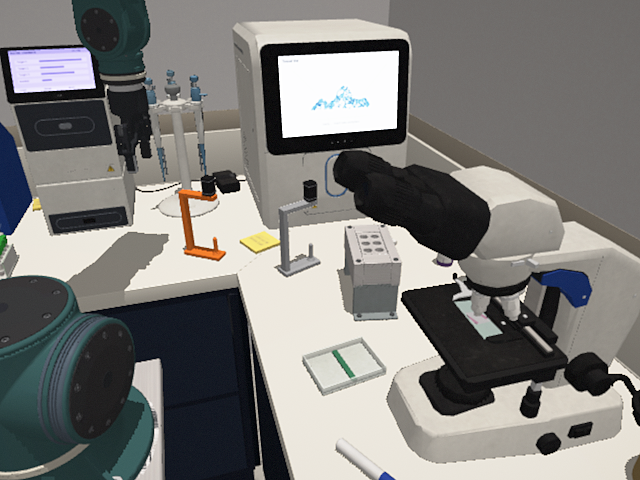

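```bash
python3 - <<'E'
import cv2
a=cv2.imread("pics/top0.png")[135:275,195:435]; cv2.imwrite("pics/c1.png",cv2.resize(a,(792,462),interpolation=cv2.INTER_CUBIC))
a=cv2.imread("pics/side0.png")[170:400,265:415]; cv2.imwrite("pics/c2.png",cv2.resize(a,None,fx=2.6,fy=2.6,interpolation=cv2.INTER_CUBIC))
E
```

```text
(no output)
```

View pics/c1.png

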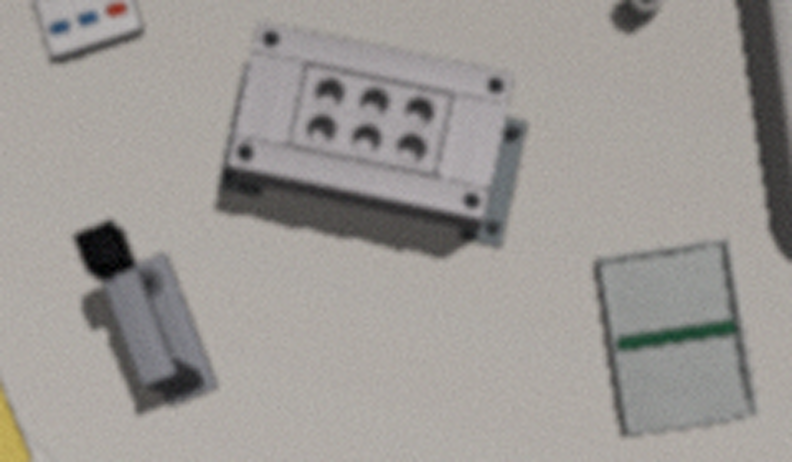

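View pics/c2.png

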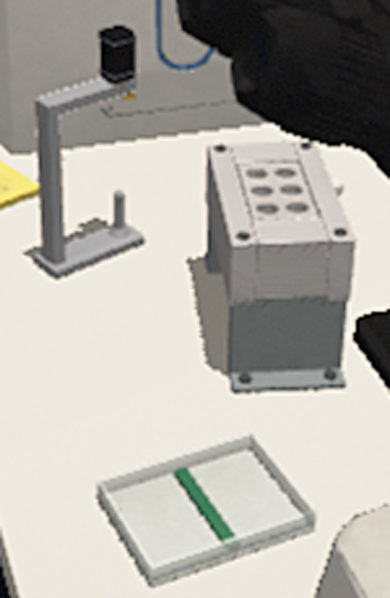

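```bash
cat > h.py <<'E'
import numpy as np
from scipy.optimize import least_squares
from workcell import bot
def project(n,P):
    i=bot.camera_info(n); T=np.linalg.inv(i["T"]); p=P@T[:3,:3].T+T[:3,3]
    q=p*[1,-1,-1]@i["mtx"].T; return q[:,:2]/q[:,2:]
def fit(obs,g):  # obs: (cam, xyz mm, px)
    def w(v,P): c,s=np.cos(v[2]),np.sin(v[2]); return P@np.array([[c,-s,0],[s,c,0],[0,0,1]]).T+[v[0],v[1],0]
    def r(v): return np.concatenate([project(c,w(v,np.array([X])/1e3))[0]-u for c,X,u in obs])
    s=least_squares(r,g,loss="soft_l1"); return s.x,r(s.x).reshape(-1,2).round(1)
def t(u): return np.array(u)/3.3+[195,135]
def s(u): return np.array(u)/2.6+[265,170]
E
python3 - <<'E'
from h import *
T=lambda X,u:("top",X,t(u)); S=lambda X,u:("side",X,s(u))
def show(n,o,g):
    x,r=fit(o,g); print(n,x.round(4),r.tolist())
show("nest",[T([46,80,123],(256,24)),T([46,-80,123],(512,73)),T([-46,-80,123],(482,217)),T([-46,80,123],(226,170)),
 T([25,45,122],(306,63)),T([25,-45,122],(453,95)),T([-25,-45,122],(437,177)),T([-25,45,122],(291,143)),
 S([-46,-80,123],(230,243)),S([46,-80,123],(355,240)),S([-46,80,123],(207,146)),S([46,80,123],(312,140))],[.5,.25,-.2])
show("tool",[T([-82,-18,10],(217,387)),T([-82,18,10],(137,412)),T([16,-18,10],(168,255)),T([12,12,208],(75,235)),T([12,-12,208],(114,222)),
 S([0,0,54],(119,192)),S([-82,-18,0],(47,277)),S([16,-18,5],(145,240)),S([0,0,208],(118,30))],[.4,.38,.3])
show("tray",[T([60,44,18],(597,262)),T([60,-44,18],(725,242)),T([-60,-44,18],(755,412)),T([-60,44,18],(625,435)),
 S([-60,44,18],(97,487)),S([60,44,18],(253,437)),S([60,-44,18],(316,517)),S([-60,-44,18],(152,573))],[.37,.07,.1])
E
```

```text
nest [ 0.5812  0.2408 -0.2139] [[0.5, -1.0], [0.8, -0.4], [1.0, 0.5], [0.2, -1.0], [0.2, 0.7], [-0.4, -0.2], [-0.5, -0.9], [-0.3, 0.6], [-0.3, 0.2], [-0.2, -0.7], [-1.7, -1.0], [-0.2, -0.4]]
tool [0.4948 0.391  0.281 ] [[-1.9, 1.8], [6.6, -1.0], [0.4, -0.7], [-0.4, -0.9], [0.3, -0.7], [-1.1, -0.6], [0.3, 0.5], [-1.0, 0.4], [-1.6, -0.3]]
tray [0.4549 0.0375 0.1463] [[1.4, -1.7], [2.2, -2.0], [2.8, 0.5], [2.3, -0.0], [-1.1, -2.3], [-1.1, -2.2], [0.2, -2.2], [-0.6, -1.1]]
```

```bash
cat >> h.py <<'E'
from scipy.spatial.transform import Rotation as R
NEST=(np.array([.5812,.2408]),-.2139)
def nest(x,y,z): # nest mm -> world m
    c,s=np.cos(NEST[1]),np.sin(NEST[1]); return np.array([NEST[0][0]+(c*x-s*y)/1e3,NEST[0][1]+(s*x+c*y)/1e3,z/1e3])
def go(p,psi):
    o=bot.observe(); r=R.from_quat(o["ee_rot"]); m=r.as_matrix(); y=np.arctan2(m[1,1],m[0,1])
    d=(np.array(p)-o["eef_pos"])@m*1e3
    print("shift",d.round(1),"turn",round((y-psi+np.pi)%(2*np.pi)-np.pi,3),"t",o["time"],"tilt",m[:,2].round(3))
E
python3 -c "
from h import *
go([.4948,.391,.300],.281); go([.4948,.391,.243],.281)"
```

```text
shift [-361.4   -8.     3.4] turn 0.998 t 0.1 tilt [-0.    -0.001 -1.   ]
shift [-361.4   -7.9   60.4] turn 0.998 t 0.1 tilt [-0.    -0.001 -1.   ]
```

```bash
python3 -m handwheel '[[1,-50,-1,0,0.15],[1,-100,-2,0,0.33],[1,-150,-3,0,0.5],[1,-200,-4,0,0.67],[1,-250,-6,0,0.84],[1,-300,-7,0,1.0],[1,-340,-8,0,1.0],[1,-361,-8,0,1.0],[1,-361,-8,0,1.0],[1,-361,-8,0,1.0]]' 90; python3 - <<'E'
from h import *
import cv2
go([.4948,.391,.243],.281)
a=bot.camera("top")[135:275,155:395]; b=bot.camera("side")[130:330,230:400]
cv2.imwrite("pics/d.png",np.hstack([cv2.resize(a,(480,280)),cv2.resize(b,(306,360))[:280]]))
E
```

```text
time: 1.35
eef_pos: [0.4935, 0.3917, 0.3039]
ee_rot: [0.602, 0.799, -0.0, -0.0]
wrist_force: [0.1, 0.1, 0.0]
width: 0.085
grip_force: 0.0
shift [-1.1  1.1 60.9] turn -0.001 t 1.35 tilt [-0. -0. -1.]
```

View pics/d.png

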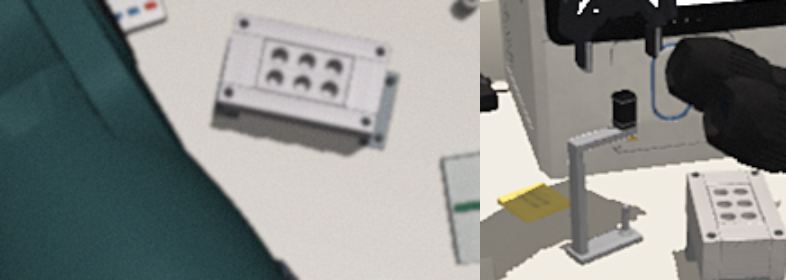

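The side crop shows the open fingers at (585,55) and (653,40), straddling the post at (624,105). I'll descend and close.

```bash
python3 -m handwheel '[[1,-1,1,25,0],[1,-1,1,50,0],[1,-1,1,60,0],[1,-1,1,60,0],[0.2,-1,1,60,0],[0.2,-1,1,60,0],[0.2,-1,1,60,0],[0.2,-1,1,60,0],[0.2,-1,1,60,0]]' 90; python3 -c "
from h import *
print(bot.observe()['torque']);go([.4948,.391,.250],.281)"
```

```text
time: 2.58
eef_pos: [0.4959, 0.3907, 0.2441]
ee_rot: [0.602, 0.799, 0.0, 0.0]
wrist_force: [0.8, 0.0, 3.3]
width: 0.0234
grip_force: 87.2
[ 0.03769169 -0.16456733  0.02451643]
shift [ 0.6 -1.  -5.9] turn -0.002 t 2.575 tilt [ 0.  0. -1.]
```

```bash
python3 -m handwheel '[[0.2,0,0,-3,0],[0.2,0,0,-6,0],[0.2,0,0,-7,0],[0.2,0,0,-7,0]]'; python3 - <<'E'
from h import *
import cv2
o=bot.observe();print(o['torque'])
go(nest(-118,0,250.1),-.214); go(nest(-118,60,250.1),-.214)
b=bot.camera("side")[170:330,250:420]; cv2.imwrite("pics/e.png",cv2.resize(b,None,fx=3.5,fy=3.5,interpolation=cv2.INTER_CUBIC))
E
```

```text
time: 3.08
eef_pos: [0.4957, 0.3906, 0.2509]
ee_rot: [0.602, 0.799, -0.0, -0.0]
wrist_force: [-1.0, -0.0, -2.3]
width: 0.0233
grip_force: 86.9
[ 0.08196506 -0.06940019  0.02520967]
shift [-111.7  -63.     0.8] turn 0.493 t 3.075 tilt [-0. -0. -1.]
shift [-58.9 -34.6   0.8] turn 0.493 t 3.075 tilt [-0. -0. -1.]
```

View pics/e.png

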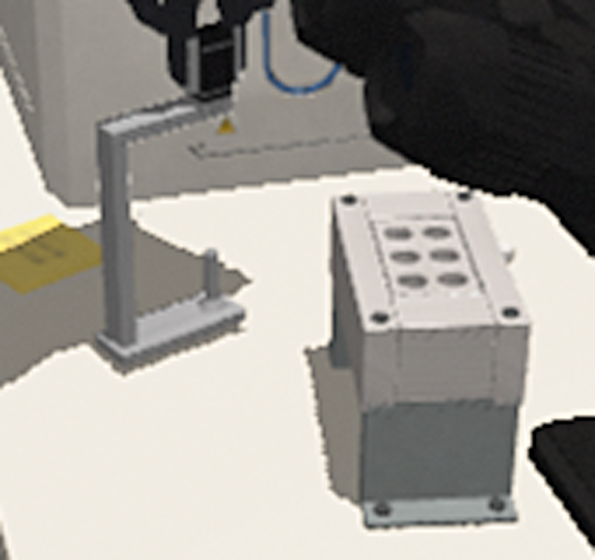

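The tool hangs level, just off the worktop, with the prong tip at (210,252) in the crop. I'll check the tip's offset from the TCP.

```bash
python3 - <<'E'
from h import *
o=bot.observe(); p=o['eef_pos']; m=R.from_quat(o["ee_rot"]).as_matrix()
for dz in (.0608,):
  P=np.array([[p[0],p[1],dz]]); print(project("side",P), "seen",250+210/3.5,170+252/3.5)
  for k in (0,1): print(project("side",P+m[:,k]*.005)-project("side",P))
E
```

```text
[[310.03907761 240.74573292]] seen 310.0 242.0
[[-1.13515219 -0.87542335]]
[[ 1.83554254 -0.57039702]]
```

```bash
python3 -m handwheel '[[0.2,-10,-5,0,0.08],[0.2,-25,-15,0,0.2],[0.2,-45,-26,0,0.33],[0.2,-65,-37,0,0.45],[0.2,-88,-50,0,0.493],[0.2,-105,-60,0,0.493],[0.2,-112,-63,0,0.493],[0.2,-112,-63,0,0.493],[0.2,-112,-63,0,0.493]]'; python3 - <<'E'
from h import *
import cv2
go(nest(0,0,250.1),-.214)
b=bot.camera("side")[190:330,270:420]; cv2.imwrite("pics/f.png",cv2.resize(b,None,fx=4,fy=4,interpolation=cv2.INTER_CUBIC))
o=bot.observe(); p=o['eef_pos']; m=R.from_quat(o["ee_rot"]).as_matrix();print(o['wrist_force'],o['torque'])
q=project("side",np.array([[p[0],p[1],.0601]]));print((q-[270,190])*4,m[:,1])
for P in ([0,-0,.0601],):pass
E
```

```text
time: 4.25
eef_pos: [0.4662, 0.2661, 0.2508]
ee_rot: [0.778, 0.628, 0.0, -0.0]
wrist_force: [-0.3, 0.5, -3.0]
width: 0.0234
grip_force: 87.1
shift [ -0.4 117.7   0.7] turn 0.001 t 4.25 tilt [ 0.  0. -1.]
[-0.66728252  0.59563082 -2.76094785] [ 0.00529346 -0.1069125   0.08901837]
[[170.71582495 322.99777908]] [ 9.77329098e-01 -2.11725843e-01 -4.32722404e-05]
```

View pics/f.png

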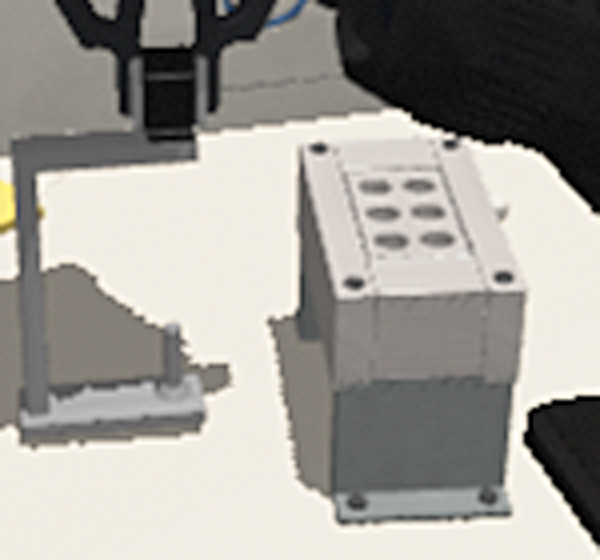

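```bash
python3 -m handwheel '[[0.2,0,30,0,0],[0.2,0,65,0,0],[0.2,0,95,0,0],[0.2,0,112,0,0],[0.2,0,117.7,0,0],[0.2,0,117.7,0,0],[0.2,0,117.7,-4,0],[0.2,0,117.7,-4,0]]'; python3 -m handwheel '[[0.2,0,0,-2,0],[0.2,0,0,-3,0],[0.2,0,0,-4,0],[0.2,0,0,-4,0]]';
```

```text
time: 5.3
eef_pos: [0.5807, 0.2409, 0.2556]
ee_rot: [0.778, 0.628, 0.0, 0.0]
wrist_force: [-0.0, -0.7, -3.1]
width: 0.0235
grip_force: 87.5
time: 5.8
eef_pos: [0.5808, 0.2405, 0.2583]
ee_rot: [0.779, 0.628, -0.0, -0.0]
wrist_force: [-0.3, -0.3, -10.9]
width: 0.0234
grip_force: 87.3
```

```bash
python3 -m handwheel '[[0.2,0,0,3,0],[0.2,4,0,3,0],[0.2,4,0,1,0],[0.2,4,0,0,0],[0.2,4,0,0,0]]';  python3 -m handwheel '[[0.2,0,0,3,0],[0.2,4,0,3,0],[0.2,4,0,1,0],[0.2,4,0,0,0],[0.2,4,0,0,0]]'; python3 -m handwheel '[[0.2,0,0,3,0],[0.2,4,0,3,0],[0.2,4,0,1,0],[0.2,4,0,0,0],[0.2,4,0,0,0]]'
```

```text
time: 6.42
eef_pos: [0.5817, 0.2445, 0.2584]
ee_rot: [0.779, 0.628, -0.0, -0.0]
wrist_force: [0.8, 0.7, -12.0]
width: 0.0232
grip_force: 87.5
time: 7.05
eef_pos: [0.5826, 0.2484, 0.2584]
ee_rot: [0.779, 0.628, -0.0, -0.0]
wrist_force: [1.6, 1.4, -13.2]
width: 0.0238
grip_force: 87.5
time: 7.68
eef_pos: [0.5835, 0.2523, 0.2584]
ee_rot: [0.779, 0.628, -0.0, -0.0]
wrist_force: [1.4, 0.4, -13.6]
width: 0.0235
grip_force: 87.5
```

```bash
python3 -m handwheel '[[0.2,0,0,3,0],[0.2,3,0,3,0],[0.2,3,0,1,0],[0.2,3,0,0.5,0],[0.2,3,0,0.5,0]]';  python3 -m handwheel '[[0.2,0,0,3,0],[0.2,-10,0,3,0],[0.2,-19,0,3,0],[0.2,-19,0,3,0],[0.2,-19,0,1,0],[0.2,-19,0,0,0],[0.2,-19,0,0,0]]'; python3 -m handwheel '[[0.2,0,0,3,0],[0.2,-4,0,3,0],[0.2,-4,0,1,0],[0.2,-4,0,0,0],[0.2,-4,0,0,0]]'
```

```text
time: 8.3
eef_pos: [0.5842, 0.2552, 0.2582]
ee_rot: [0.779, 0.628, -0.0, -0.0]
wrist_force: [0.3, 0.3, -8.3]
width: 0.0227
grip_force: 88.0
time: 9.18
eef_pos: [0.5801, 0.2368, 0.2581]
ee_rot: [0.779, 0.628, -0.0, 0.0]
wrist_force: [-0.0, -0.0, -6.3]
width: 0.0232
grip_force: 88.2
time: 9.8
eef_pos: [0.5793, 0.2328, 0.2584]
ee_rot: [0.779, 0.628, 0.0, 0.0]
wrist_force: [0.1, -0.1, -3.6]
width: 0.0232
grip_force: 88.8
```

```bash
python3 -m handwheel '[[0.2,0,0,-1,0],[0.2,0,0,-2,0],[0.2,0,0,-2,0]]'
```

```text
time: 10.18
eef_pos: [0.5792, 0.2325, 0.2602]
ee_rot: [0.779, 0.627, -0.0, 0.0]
wrist_force: [1.1, -3.7, -8.8]
width: 0.0234
grip_force: 88.5
```

```bash
python3 -m handwheel '[[0.2,0,0,3,0],[0.2,-2.5,0,3,0],[0.2,-2.5,0,1,0],[0.2,-2.5,0,-1,0],[0.2,-2.5,0,-2,0],[0.2,-2.5,0,-2,0]]'
```

```text
time: 10.92
eef_pos: [0.5789, 0.2302, 0.2626]
ee_rot: [0.779, 0.628, 0.0, 0.0]
wrist_force: [1.2, -2.3, -2.5]
width: 0.0231
grip_force: 88.9
```

```bash
python3 -m handwheel '[[0.2,-1,0.5,0.5,0],[0.2,-1.5,1,0.5,0],[0.2,-1.5,1,0.5,0]]'; python3 -m handwheel '[[0.2,0,0,-1,0],[0.2,0,0,-2.5,0],[0.2,0,0,-2.5,0]]'
```

```text
time: 11.3
eef_pos: [0.5794, 0.2287, 0.2619]
ee_rot: [0.779, 0.628, 0.0, -0.0]
wrist_force: [-0.5, -0.2, -3.1]
width: 0.0235
grip_force: 89.0
time: 11.68
eef_pos: [0.5794, 0.2287, 0.2643]
ee_rot: [0.779, 0.628, -0.0, -0.0]
wrist_force: [-0.9, -0.6, -4.0]
width: 0.0233
grip_force: 88.7
```

```bash
python3 -m handwheel '[[0.2,0,0,-2,0],[0.2,0,0,-4,0],[0.2,0,0,-6,0],[0.2,0,0,-8,0],[0.2,0,0,-10,0],[0.2,0,0,-12,0],[0.2,0,0,-14,0],[0.2,0,0,-16,0],[0.2,0,0,-16,0]]' 110
```

```text
time: 12.8
eef_pos: [0.5795, 0.2287, 0.2806]
ee_rot: [0.779, 0.628, 0.0, 0.0]
wrist_force: [-1.7, -1.5, -5.6]
width: 0.0232
grip_force: 106.7
```

```bash
python3 -m handwheel '[[0.2,0,0,-3,0],[0.2,0,0,-6,0],[0.2,0,0,-9,0],[0.2,0,0,-12,0],[0.2,0,0,-15,0],[0.2,0,0,-17,0],[0.2,0,0,-17,0]]'; python3 - <<'E'
from h import *
import cv2
b=bot.camera("side")[160:320,310:430]
cv2.imwrite("pics/g.png",cv2.resize(b,None,fx=3.7,fy=3.7,interpolation=cv2.INTER_CUBIC))
E
```

```text
time: 13.68
eef_pos: [0.5795, 0.2287, 0.2977]
ee_rot: [0.779, 0.628, 0.0, 0.0]
wrist_force: [0.2, 0.3, -5.8]
width: 0.023
grip_force: 106.4
```

View pics/g.png

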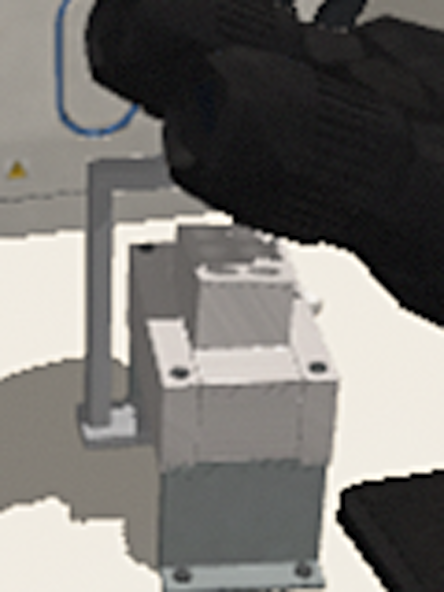

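```bash
python3 -m handwheel '[[0.2,0,0,-1,0],[0.2,0,0,-1,0],[0.2,0,0,3,0],[0.2,0,0,8,0],[0.2,0,0,13,0],[0.2,0,0,20,0],[0.2,0,0,28,0],[0.2,0,0,36,0],[0.2,0,0,43,0],[0.2,0,0,47,0],[0.2,0,0,47,0]]'; python3 - <<'E'
from h import *
import cv2
b=bot.camera("side")[160:320,310:430]
cv2.imwrite("pics/h.png",cv2.resize(b,None,fx=3.7,fy=3.7,interpolation=cv2.INTER_CUBIC))
E
```

```text
time: 15.1
eef_pos: [0.5794, 0.2286, 0.2502]
ee_rot: [0.779, 0.628, -0.0, -0.0]
wrist_force: [0.7, -0.1, -3.6]
width: 0.0232
grip_force: 106.8
```

View pics/h.png

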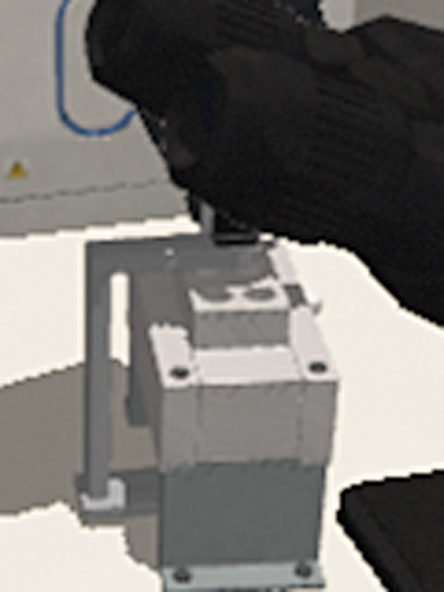

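The block stays proud of the deck, with its front top edge at about (240,312) above the deck line at (240,345). Next I'll back the tool out and stand it to the side.

```bash
python3 -m handwheel '[[0.2,0,-15,0,0],[0.2,0,-45,0,0],[0.2,0,-80,0,0],[0.2,0,-105,0,0],[0.2,0,-118,0,0],[0.2,15,-118,0,0],[0.2,50,-118,0,0],[0.2,90,-118,0,0],[0.2,115,-118,0,0],[0.2,122,-118,0,0],[0.2,122,-118,0,0],[0.2,122,-118,2,0]]';python3 -m handwheel '[[0.2,0,0,1,0],[0.2,0,0,2,0],[0.2,0,0,3,0],[0.2,0,0,3.5,0],[0.2,0,0,3.5,0]]'
```

```text
time: 16.65
eef_pos: [0.4901, 0.3723, 0.2485]
ee_rot: [0.779, 0.627, 0.0, 0.0]
wrist_force: [-0.5, 0.3, -3.7]
width: 0.0233
grip_force: 106.9
time: 17.27
eef_pos: [0.49, 0.3729, 0.2449]
ee_rot: [0.779, 0.628, -0.0, -0.0]
wrist_force: [0.0, -0.6, -2.6]
width: 0.0231
grip_force: 106.9
```

```bash
python3 -m handwheel '[[0.2,0,0,0.5,0],[0.2,0,0,1,0],[0.2,0,0,1,0]]'; python3 -m handwheel '[[0.5,0,0,0,0],[0.8,0,0,0,0],[1,0,0,0,0],[1,0,0,0,0],[1,0,0,0,0]]'
```

```text
time: 17.65
eef_pos: [0.4902, 0.373, 0.2442]
ee_rot: [0.779, 0.628, 0.0, 0.0]
wrist_force: [1.0, -0.6, 1.7]
width: 0.023
grip_force: 107.6
time: 18.27
eef_pos: [0.49, 0.3729, 0.2439]
ee_rot: [0.779, 0.628, -0.0, -0.0]
wrist_force: [-0.5, 0.4, -0.5]
width: 0.0856
grip_force: 0.0
```

```bash
python3 -m handwheel '[[1,0,0,-25,0],[1,0,0,-55,0],[1,0,0,-65,0],[1,0,0,-65,0]]'; python3 -c "
from h import *
go(nest(0,0,240),-.2139)"
```

```text
time: 18.77
eef_pos: [0.4902, 0.373, 0.3088]
ee_rot: [0.779, 0.628, 0.0, 0.0]
wrist_force: [1.0, -0.2, 0.2]
width: 0.0852
grip_force: 0.0
shift [-109.9  117.    68.8] turn -0.0 t 18.775 tilt [ 0.  0. -1.]
```

```bash
python3 -m handwheel '[[1,-25,25,0,0],[1,-60,62,0,0],[1,-90,95,10,0],[1,-106,112,40,0],[1,-110,117.5,60,0],[1,-110,117.5,69,0],[1,-110,117.5,69,0]]'; python3 -m handwheel '[[1,0,0,20,0],[1,0,0,35,0],[1,0,0,42,0],[1,0,0,42,0]]';python3 - <<'E'
from h import *
import cv2
go(nest(0.5,0,197),-.2139)
b=bot.camera("side")[160:280,300:430]; a=bot.camera("top")[60:260,190:370]
cv2.imwrite("pics/i.png",np.hstack([cv2.resize(b,(455,420),interpolation=2),cv2.resize(a,(340,420),interpolation=2)]))
E
```

```text
time: 19.65
eef_pos: [0.581, 0.2407, 0.2392]
ee_rot: [0.778, 0.628, -0.001, -0.0]
wrist_force: [0.9, -0.2, 0.0]
width: 0.0856
grip_force: 0.0
time: 20.15
eef_pos: [0.5814, 0.2406, 0.1978]
ee_rot: [0.779, 0.628, -0.0, -0.0]
wrist_force: [0.0, -0.0, -0.3]
width: 0.0852
grip_force: 0.0
shift [0.2 0.3 0.8] turn 0.0 t 20.15 tilt [-0. -0. -1.]
```

View pics/i.png

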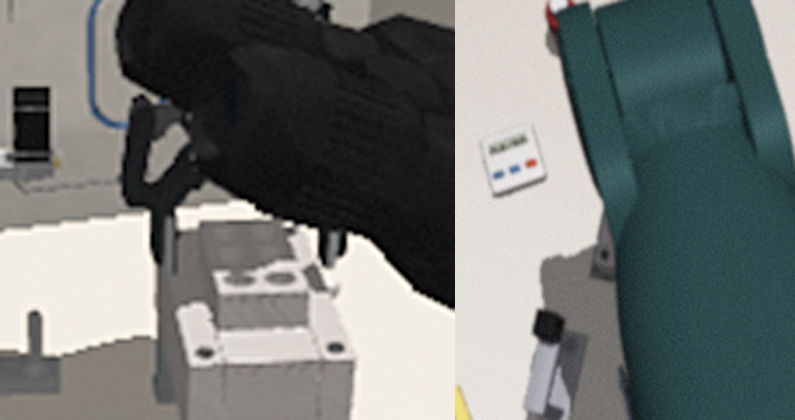

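The tool stands upright (left side) and the open fingers at (165,250) and (335,245) straddle the raised block. Next I'll grip it.

```bash
python3 -m handwheel '[[0.8,0,0,0,0],[0.7,0,0,0,0],[0.5,0,0,0,0],[0.5,0,0,0,0],[0.5,0,0,0,0],[0.5,0,0,0,0]]' 60;  python3 -m handwheel '[[0.5,0,0,-2,0],[0.5,0,0,-5,0],[0.5,0,0,-8,0],[0.5,0,0,-8,0]]'
```

```text
time: 21.0
eef_pos: [0.5825, 0.2404, 0.1987]
ee_rot: [0.779, 0.627, 0.001, 0.001]
wrist_force: [5.4, -0.7, 4.7]
width: 0.0483
grip_force: 62.7
time: 21.5
eef_pos: [0.5824, 0.2402, 0.2061]
ee_rot: [0.779, 0.627, 0.001, 0.001]
wrist_force: [7.8, -1.8, -1.3]
width: 0.0487
grip_force: 63.1
```

```bash
python3 -m handwheel '[[0.5,0,0.7,-2,0],[0.5,0,1.2,-5,0],[0.5,0,1.2,-10,0],[0.5,0,1.2,-15,0],[0.5,0,1.2,-15,0]]'
```

```text
time: 22.12
eef_pos: [0.5826, 0.2403, 0.2213]
ee_rot: [0.779, 0.628, 0.0, 0.0]
wrist_force: [2.5, -0.5, -2.8]
width: 0.0487
grip_force: 63.0
```

```bash
python3 -m handwheel '[[0.5,0,0,-10,0],[0.5,0,0,-25,0],[0.5,0,0,-40,0],[0.5,0,0,-50,0],[0.5,0,0,-50,0]]'; python3 -c "
from h import *
go([.4549,.0375,.25],1.717)"
```

```text
time: 22.75
eef_pos: [0.5829, 0.2403, 0.2718]
ee_rot: [0.779, 0.628, 0.001, 0.0]
wrist_force: [-0.9, 1.0, -2.6]
width: 0.0492
grip_force: 63.3
shift [-225.4  -82.    21.5] turn -1.931 t 22.75 tilt [ 0.001  0.    -1.   ]
```

```bash
python3 -m handwheel '[[0.5,-10,-10,0,-0.1],[0.5,-30,-20,0,-0.25],[0.5,-50,-30,0,-0.42],[0.5,-75,-37,0,-0.59],[0.5,-100,-44,0,-0.76],[0.5,-125,-50,0,-0.93],[0.5,-150,-57,0,-1.1],[0.5,-175,-65,0,-1.27],[0.5,-197,-73,5,-1.44],[0.5,-213,-78,10,-1.61],[0.5,-222,-81,15,-1.77],[0.5,-225.5,-82,21,-1.9]]'; python3 -m handwheel '[[0.5,0,0,0,-0.031],[0.5,0,0,0,-0.031],[0.5,0,0,0,-0.031]]'; python3 - <<'E'
from h import *
import cv2
go([.4549,.0375,.11],1.717)
# colour-free check of the tray outline: saved only
cv2.imwrite("pics/j.png",bot.camera("side"))
E
```

```text
time: 24.25
eef_pos: [0.4541, 0.0368, 0.2495]
ee_rot: [-0.06, 0.998, 0.0, -0.0]
wrist_force: [0.3, -0.8, -3.2]
width: 0.0489
grip_force: 63.3
time: 24.62
eef_pos: [0.4548, 0.0375, 0.25]
ee_rot: [-0.072, 0.997, 0.0, 0.0]
wrist_force: [-0.2, 0.4, -3.0]
width: 0.0488
grip_force: 63.2
shift [-1.0e-01  0.0e+00  1.4e+02] turn -0.001 t 24.625 tilt [ 0.  0. -1.]
```

```bash
python3 -m handwheel '[[0.5,0,0,20,0],[0.5,0,0,50,0],[0.5,0,0,80,0],[0.5,0,0,105,0],[0.5,0,0,125,0],[0.5,0,0,135,0],[0.5,0,0,140,0],[0.5,0,0,142,0],[0.5,0,0,142,0]]'; python3 -m handwheel '[[0.5,0,0,1,0],[0.5,0,0,2,0],[0.5,0,0,2,0]]'
```

```text
time: 25.8
eef_pos: [0.4549, 0.0373, 0.1082]
ee_rot: [-0.073, 0.997, -0.0, 0.0]
wrist_force: [-0.4, 0.0, -3.9]
width: 0.0485
grip_force: 63.2
time: 26.18
eef_pos: [0.4546, 0.0373, 0.1059]
ee_rot: [-0.073, 0.997, 0.0, 0.0]
wrist_force: [-0.4, 0.8, -3.1]
width: 0.0486
grip_force: 63.2
```

```bash
python3 -m handwheel '[[0.5,0,0,1,0],[0.5,0,0,1.5,0],[0.5,0,0,1.5,0]]'; python3 -c "
from h import *
print(bot.observe()['torque'])"
```

```text
time: 26.55
eef_pos: [0.4547, 0.0373, 0.1048]
ee_rot: [-0.073, 0.997, -0.0, 0.0]
wrist_force: [-4.3, 0.2, 8.2]
width: 0.0489
grip_force: 64.5
[-0.05736813  0.59463235 -0.0405583 ]
```

```bash
python3 -m handwheel '[[0.5,0,0,-0.7,0],[0.65,0,0,-0.7,0],[0.8,0,0,-0.7,0],[1,0,0,-0.7,0],[1,0,0,-0.7,0],[1,0,0,-0.7,0]]'; python3 -m handwheel '[[1,0,0,-15,0],[1,0,0,-50,0],[1,0,0,-100,0],[1,0,0,-140,0],[1,60,0,-150,0],[1,110,0,-150,0],[1,110,0,-150,0]]';python3 - <<'E'
from h import *
import cv2
a=bot.camera("side")[320:410,290:400]; b=bot.camera("top")[180:290,340:450]
cv2.imwrite("pics/k.png",np.hstack([cv2.resize(a,(440,360),interpolation=2),cv2.resize(b,(360,360),interpolation=2)]))
E
```

```text
time: 27.3
eef_pos: [0.4546, 0.0373, 0.1051]
ee_rot: [-0.073, 0.997, -0.0, 0.0]
wrist_force: [-0.3, -0.7, 0.9]
width: 0.0856
grip_force: 0.0
time: 28.18
eef_pos: [0.3431, 0.0213, 0.2553]
ee_rot: [-0.073, 0.997, -0.0, -0.0]
wrist_force: [0.7, -0.2, 1.3]
width: 0.0854
grip_force: 0.0
```

View pics/k.png

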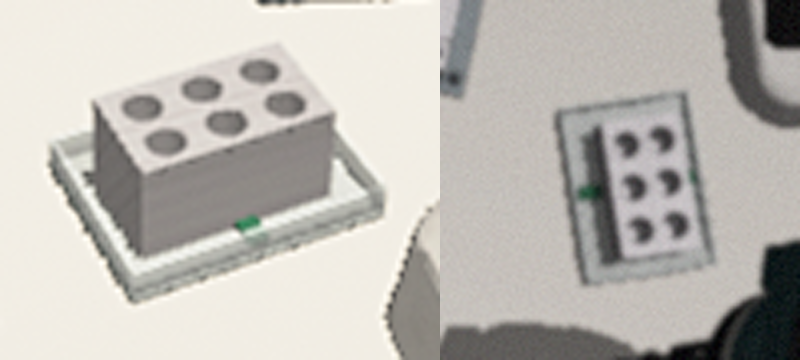

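The block sits flat inside the tray, wells up and parallel to the tray's walls (top view, centre about (648,185)). The gripper is clear, so I'll hand in.

```bash
python3 -c "
from workcell import bot
print(bot.job_done())"
```

```text
the job is handed in; nothing more can be done
None
```

I handed the job in at about 28 s on the robot's clock: the block is flat and square in the tray with its wells up, and the tool is standing upright clear of the nest. The judge's result was not shown.

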